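# Lift and hold the sprung cover of an edge burnisher

### The arm

A 6-joint arm with a two-finger parallel gripper is mounted at the origin on the work surface. World frame = base frame: x ahead of the robot, y to its left, z up, the work surface at z = 0. Lengths are in m, angles in rad, forces in N, time in s.
With the tool pointing down it reaches from about 0.275 to 1 m from the base axis. Payload 8.4 kg.
Tool frame: the origin (TCP) lies on the centre line of the jaws, within the pads' length; the fingertips stand 17 mm ahead of it and the grasp point (between the pads) lies 2 mm behind it (bot.tcp_to_tips is the z of the fingertips in the tool frame, in m); z points along the fingers, y is the line along which they close (so a half turn about z gives the same grasp; the last joint's range is limited). The gripper opens to 85 mm and grips with 20 to 120 N. Pads are 22 mm wide; open, the fingers measure 114 mm over their backs; the gripper's body (76 mm by 85 mm) begins 54 mm behind the grasp point. The pads swing forward as they close: fully open they stand 13 mm farther back than shut.
Start: joints at [1.135, 0.353, 1.633, -0, 1.155, -0.002], TCP at [0.263, 0.567, 0.248] pointing down, gripper open.
Joint ranges: [-2.63, 2.63], [-0.92, 2.1], [0.06, 2.66], [-1.3, 4.44], [0, 2.69], [-3.02, 3.02]. Speed limits (rad/s): [2.22, 2.22, 2.79, 3.14, 3.14, 3.14].

### API

Orientations are given as a unit quaternion [x, y, z, w].
In Python, from workcell import bot, hand, kinematics, get_obs, vision, hand_in gives the robot as it stands. The module is installed in compiled form; this text tells all that it offers. Calls block until the motion is done:
- bot.reach(position, orientation): joint-space move of the TCP to a pose.
- bot.servo_line(position, ori=None, velocity=0.15): straight line of the TCP; ori=None keeps the orientation; velocity is the mean speed in m/s.
- bot.goto_joints(angles): joint-space move.
- hand.move_gripper(opening, strength=None): finger opening in m; strength is the grip in N (None keeps the last); returns when the fingers have stopped.
- bot.dwell(seconds).
- kinematics.solve_ik(position, orientation): joint angles nearest the present ones, or None.
- get_obs(): the state.
- vision.read_camera(name): name is "side" or "top"; returns a dict with "frame" (384x512x3 uint8, red, green, blue), "intrinsics" (3x3 intrinsics, pixels), "view" (4x4, takes a point from world to camera coordinates). Camera axes: x right, y down, z forward; pixel columns grow to the right and rows downward; lengths in m; the calibration is good to about 2 mm. A picture is of the moment at which its call begins. There is no depth.
A pose or a line that the arm cannot do raises bot.IKError and nothing moves.
- hand_in(): hands the job in; it is judged then, once.
The state is a dict: "time_s": time; "joint_pos": joint angles; "joint_vel": joint speeds; "joint_efforts": joint torques, N m; "position": TCP position; "orientation": TCP orientation; "wrist_force": force on the tool from outside, world axes, zero at the start; "ft_torque": the same for the moment, N m; "gripper_width": finger opening in m; "grip_force": force on a finger pad.
Only numpy, scipy, OpenCV 4.12 (cv2) and the standard library are available. Lean on these libraries where they do the work, as an engineer would, in place of code of your own. Each camera call takes 0.05 s, during which the arm holds its last target. There are 200 camera calls.

### The job

Get the leather edge burnisher ready for a look at its wheels: with the cover still shut, press its keys well down one at a time, red (stop), then yellow (brake), then blue (cover release), letting each come up before the next. Then lift the green sprung cover, which has a steel bar to take it by, until it stands in line with the red set-arm beside it, and finish while still holding it there with the gripper, because it springs shut when let go. Do not move the red arm, the maul, the tin or the punch block.

Things in the scene. Friction and masses are not known exactly. Their poses are not given: they have to be found in the camera images.
- burnisher: The fixed grey machine on the bench. Origin on the bench under the centre of its open cover box (200 mm in x, 220 mm in y, 90 mm high). Its own x points away from the robot side towards the hinge, y to its left, z up; its place and its yaw (within about 0.25 rad of the world's) vary. A motor lies behind the box. On its right a key deck 220 mm (x) by 90 mm (y), 70 mm high, is centred 195 mm along its -y.
- cover: The green cover plate with a pale window, 200 by 220 by 12 mm, about 0.35 kg, lying on the box. Origin on the hinge axis (machine frame: x = +100 mm, y = 0, z = 90 mm), which runs along the machine's y; the plate extends from there along its own -x, its underside at own z = 0. Shut, its axes equal the machine's; lifting its front turns it by a positive angle about +y, to at most 1.1 rad. A spring and its weight pull it shut: 4 to 7 N at the bar.
- cover_bar (a point): Centre of the round steel handle bar on the cover: 12 mm thick, 110 mm long along the machine's y, on two posts at its ends; 175 mm from the hinge axis towards the cover's front, bar axis 45 mm over the plate's top (147 mm over the bench when shut). A round bar: it can turn between the finger pads, so the gripper may keep pointing down.
- set_arm: The red flat arm (200 mm long, 14 mm wide, 12 mm thick) just left of the cover (own y = 123 to 137 mm) that marks the wanted opening. Same origin, axes and hinge axis as the cover, and the same thickness from own z = 0, so cover and arm are in line when their turns about the hinge are equal. It stays by friction at the angle where it was set, which varies from 0.35 to 0.75 rad up from shut. Not to be moved.
- set_arm_tip (a point): Middle of the red arm's free end, 200 mm from the hinge axis.
- maul: Bystander: maul standing on its white head, dark wooden handle up, 66 mm thick, 198 mm high, at the machine's left. Origin under its foot.
- tin: Bystander: tin with a white lid and a pale label, 70 mm across, 55 mm high, in front of the machine to the left. Origin under its foot.
- punch_block: Bystander: wooden block 110 by 60 by 45 mm with four 50 mm punches standing in it (95 mm high in all), to the right of the key deck. Origin under its foot.
- key_red_top (a point): Centre of the top face of the red key (32 mm round, on the key deck; the three keys stand 60 mm apart in a row along the machine's x in an order that varies).
- key_red (a joint): How far the red key is pressed, m: 0 up, 0.006 fully down (takes about 4 N, springs back).
- key_yellow_top (a point): Centre of the top face of the yellow key (32 mm round, on the key deck; the three keys stand 60 mm apart in a row along the machine's x in an order that varies).
- key_yellow (a joint): How far the yellow key is pressed, m: 0 up, 0.006 fully down (takes about 4 N, springs back).
- key_blue_top (a point): Centre of the top face of the blue key (32 mm round, on the key deck; the three keys stand 60 mm apart in a row along the machine's x in an order that varies).
- key_blue (a joint): How far the blue key is pressed, m: 0 up, 0.006 fully down (takes about 4 N, springs back).

How it is judged:
On the way, in this order (a step that is already met when the one before it is completed fails the run):
1. red key pressed at least 4 of its 6 mm, the other keys up and the cover shut (value of joint key_red above 0.004 m and value of joint each of key_yellow, key_blue below 0.002 m and angle between the x axis of cover and the x axis of burnisher, either way round below 0.06 rad), for 0.05 s.
2. yellow key pressed at least 4 of its 6 mm, the other keys up and the cover shut (value of joint key_yellow above 0.004 m and value of joint each of key_red, key_blue below 0.002 m and angle between the x axis of cover and the x axis of burnisher, either way round below 0.06 rad), for 0.05 s.
3. blue key pressed at least 4 of its 6 mm, the other keys up and the cover shut (value of joint key_blue above 0.004 m and value of joint each of key_red, key_yellow below 0.002 m and angle between the x axis of cover and the x axis of burnisher, either way round below 0.06 rad), for 0.05 s.
4. the cover is raised in line with the red set-arm by the fingers (angle between the x axis of cover and the x axis of set_arm, either way round below 0.08 rad and contact force between the fingers and cover above 1 N and value of joint each of key_red, key_yellow, key_blue below 0.002 m), for 0.3 s.
At the end, for the whole second after the job is handed in: The cover stands within 0.08 rad (about 4.5 degrees) of the red set-arm and at rest, held up by the fingers (more than 1 N between fingers and cover) with no bystander propping it; all keys are up; the red arm is where it was (within 12 mm at its tip) (all of step 4 and angular speed of cover below 0.1 rad/s and distance of set_arm_tip from where it was at the start of the episode below 0.012 m and contact force between cover and maul below 0.2 N and contact force between cover and tin below 0.2 N and contact force between cover and punch_block below 0.2 N); the arm keeps its last pose, push and grip.
It fails at once if two keys down at once (value of joint each of key_red, key_yellow above 0.0035 m or value of joint each of key_red, key_blue above 0.0035 m or value of joint each of key_yellow, key_blue above 0.0035 m).
It fails at once if the red set-arm is moved (distance of set_arm_tip from where it was at the start of the episode above 0.012 m).
It fails at once if the maul is moved more than 30 mm or tipped (distance of maul from where it was at the start of the episode above 0.03 m or angle between maul's own z axis and vertical above 0.4 rad).
It fails at once if the tin is moved more than 30 mm or tipped (distance of tin from where it was at the start of the episode above 0.03 m or angle between tin's own z axis and vertical above 0.4 rad).
It fails at once if the punch block is moved more than 30 mm or tipped (distance of punch_block from where it was at the start of the episode above 0.03 m or angle between punch_block's own z axis and vertical above 0.4 rad).
It also fails if it takes over 58 s, if anything falls off the work surface, if the arm or the gripper's body presses on something with over 40 N, if the wrist force passes 120 N, or if a joint passes its speed limit or range.

## Working session

There is one attempt and no reset: what is moved stays moved. The work goes in short steps, each a Python script; the robot and the scene stay as the last script left them, time stands still between calls to the robot, and variables do not carry over. Pictures are saved under pics/ and viewed, at most 10 in all, crops included, and the job is handed in when it is done.

```bash
mkdir -p pics; ls
python3 - <<'E'
from workcell import bot, hand, kinematics, get_obs, vision
import cv2, numpy as np
o=get_obs(); print(o["time_s"],o["position"],o["orientation"],o["gripper_width"],bot.tcp_to_tips)
for n in("top","side"):
    c=vision.read_camera(n); cv2.imwrite(f"pics/{n}0.png",cv2.resize(c["frame"][:,:,::-1],(768,576)))
    cv2.imwrite(f"{n}0_raw.png",c["frame"][:,:,::-1]); np.savez(f"{n}0",K=c["intrinsics"],V=c["view"])
    V=c["view"]; print(n,c["intrinsics"],V,-V[:3,:3].T@V[:3,3])
E
```

```text
pics
0.0 [0.26251608 0.56670292 0.24755705] [ 2.15200952e-01  9.76569538e-01 -6.82721461e-04 -1.49304166e-04] 0.08528251036633115 0.017
top [[383.84961692   0.         259.26950676]
 [  0.         383.84961692 193.49750725]
 [  0.           0.           1.        ]] [[ 0.01918839 -0.99951351 -0.02458755  0.06272844]
 [-0.99803363 -0.01768068 -0.06013534  0.56977054]
 [ 0.05967136  0.0256931  -0.99788737  1.06933044]
 [ 0.          0.          0.          1.        ]] [0.5036381  0.04529744 1.10287702]
side [[432.59618516   0.         254.76767135]
 [  0.         432.59618516 186.5708988 ]
 [  0.           0.           1.        ]] [[ 0.99950502 -0.02916824 -0.01178638 -0.54676535]
 [-0.02470275 -0.49568056 -0.86815353  0.14725885]
 [ 0.01948023  0.86801497 -0.49615575  0.99381256]
 [ 0.          0.          0.          1.        ]] [ 0.53077271 -0.80559901  0.61448472]
```

View pics/top0.png

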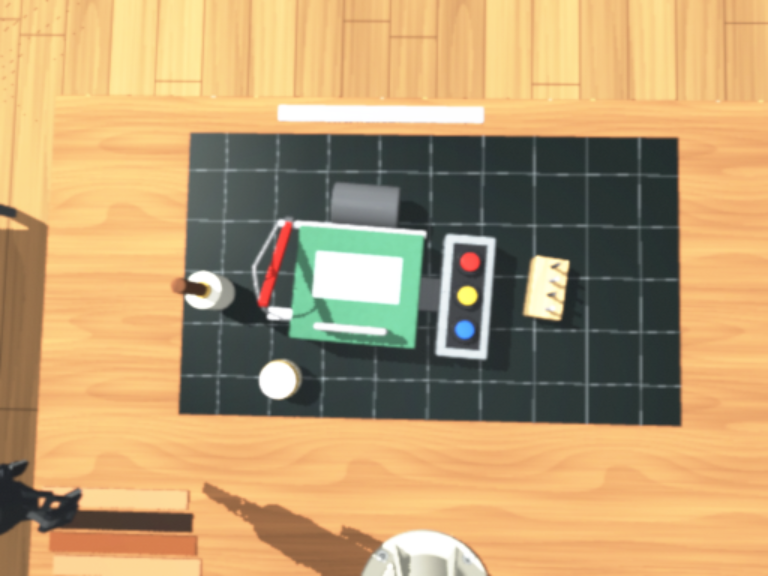

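View pics/side0.png

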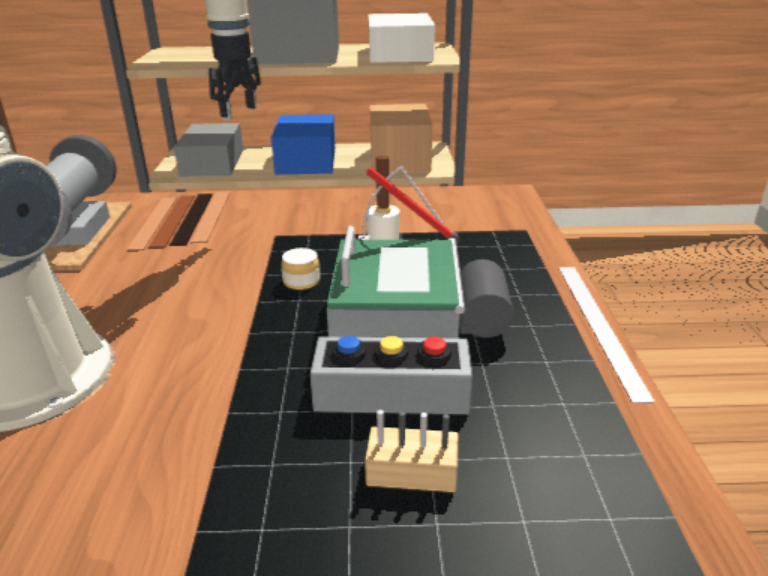

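The top view shows the keys in a row at about (470,262) red, (467,296) yellow and (464,329) blue. The bar is at (315–385,328), and the red arm runs from (289,222) to its tip at (263,305). In the side view the arm tip is at (370,172) and the bar at (347,258). All pixels are on the 1.5x scale.

```bash
cat > h.py <<'E'
import numpy as np, cv2
def ray(K,V,p):
    d=V[:3,:3].T@np.linalg.inv(K)@np.array([p[0],p[1],1.]); return -V[:3,:3].T@V[:3,3], d/np.linalg.norm(d)
def plane(K,V,p,n,k):
    o,d=ray(K,V,p); return o+d*(k-n@o)/(n@d)
def tri(rays):
    A=sum(np.eye(3)-np.outer(d,d) for o,d in rays); b=sum((np.eye(3)-np.outer(d,d))@o for o,d in rays)
    X=np.linalg.solve(A,b); return X,max(np.linalg.norm((np.eye(3)-np.outer(d,d))@(X-o)) for o,d in rays)
def mask(bgr,hlo,hhi,s=120,v=80):
    h=cv2.cvtColor(bgr,cv2.COLOR_BGR2HSV)
    if hlo>hhi: return cv2.inRange(h,(hlo,s,v),(180,255,255))|cv2.inRange(h,(0,s,v),(hhi,255,255))
    return cv2.inRange(h,(hlo,s,v),(hhi,255,255))
E
cat > m.py <<'E'
from h import *
I={};C={}
for n in("top","side"):
    I[n]=cv2.imread(f"{n}0_raw.png"); z=np.load(f"{n}0.npz"); C[n]=(z["K"],z["V"])
def comp(n,m,roi):  # roi in 768-scale x0,y0,x1,y1
    r=[int(a/1.5) for a in roi]; k=np.zeros_like(m); k[r[1]:r[3],r[0]:r[2]]=m[r[1]:r[3],r[0]:r[2]]
    N,L,S,Ce=cv2.connectedComponentsWithStats(k); i=1+S[1:,4].argmax(); return (L==i).astype(np.uint8)*255,Ce[i],S[i]
hues=dict(red=(172,5),yellow=(22,34),blue=(98,120)); keys={}
for c,(a,b) in hues.items():
    R=[]
    for n,roi in(("top",(440,235,495,358)),("side",(320,330,465,366))):
        _,ce,s=comp(n,mask(I[n],a,b,140,110),roi); R.append(ray(*C[n],ce)); print(c,n,ce*1.5,s)
    keys[c],e=tri(R); print(c,keys[c].round(4),"miss",round(e,4))
g,_,s=comp("top",mask(I["top"],65,95,60,40),(270,200,440,360)); print("green",s)
g=cv2.morphologyEx(g,cv2.MORPH_CLOSE,np.ones((9,9)))
q=cv2.boxPoints(cv2.minAreaRect(max(cv2.findContours(g,0,1)[0],key=cv2.contourArea)))
ez=np.array([0,0,1.]); W=np.array([plane(*C["top"],p,ez,.102) for p in q]); print("cover corners",(q*1.5).round(),W.round(4),np.linalg.norm(W-np.roll(W,1,0),axis=1).round(4))
d=keys["red"]-keys["blue"]; print("key row yaw",np.arctan2(d[1],d[0]),"len",np.linalg.norm(d))
white=mask(I["top"],0,180,0,170)
b,ce,s=comp("top",white,(305,318,395,340)); 
ys,xs=np.nonzero(b); P=np.array([plane(*C["top"],(x,y),ez,.147) for x,y in zip(xs,ys)])[:,:2]
u=np.linalg.svd(P-P.mean(0))[2][0]; u*=np.sign(u[1]); yaw=np.arctan2(-u[0],u[1]); print("bar mean",P.mean(0),"len",np.ptp(P@u),"yaw",yaw,s)
E
python3 m.py
```

```text
red top [469.4028777  261.29136691] [307 168  13  13 139]
red side [433.84228188 345.29194631] [282 225  16  12 149]
red [ 0.618  -0.0698  0.0871] miss 0.0001
yellow top [468.18131868 295.4010989 ] [305 191  14  13  91]
yellow side [389.74038462 345.82211538] [253 224  16  12 104]
yellow [ 0.5572 -0.0683  0.0872] miss 0.0006
blue top [464.21276596 329.13829787] [303 213  14  14 141]
blue side [347.93661972 343.90140845] [225 224  15  12 142]
blue [ 0.4984 -0.062   0.0878] miss 0.0001
green [ 191  151   93   82 4351]
cover corners [[286. 338.]
 [296. 224.]
 [425. 236.]
 [415. 350.]] [[0.4762 0.2493 0.102 ]
 [0.677  0.2377 0.102 ]
 [0.6605 0.009  0.102 ]
 [0.4612 0.0231 0.102 ]] [0.2266 0.2012 0.2293 0.1998]
key row yaw -0.06554092604640938 len 0.11988304125667126
bar mean [0.49952162 0.13783542] len 0.1480980721485228 yaw 0.05625674502892844 [203 212  60  14 670]
```

```bash
cat >> m.py <<'E'
print("-----")
hsv=cv2.cvtColor(I["top"],cv2.COLOR_BGR2HSV)
b,ce,s=comp("top",cv2.inRange(hsv,(0,0,170),(180,50,255)),(305,318,395,340)); print("bar px",ce*1.5,s)
ys,xs=np.nonzero(b); P=np.array([plane(*C["top"],(x,y),ez,.15) for x,y in zip(xs,ys)])[:,:2]
u=np.linalg.svd(P-P.mean(0))[2][0]; u*=np.sign(u[1]); print("bar",P.mean(0),np.ptp(P@u),"yaw",np.arctan2(-u[0],u[1]))
yaw=-0.063; ex=np.array([np.cos(yaw),np.sin(yaw),0]); ey=np.array([-ex[1],ex[0],0]); O=np.array([.5693,.129,0])
# set arm: side view, lower edge on the plane own y=.123, upper edge on y=.137 / .123
r,_,s=comp("side",mask(I["side"],170,8,140,90),(355,155,462,245)); print("arm side",s)
A=[]
for x in range(s[0]+6,s[0]+s[2]-12):
    yy=np.nonzero(r[:,x])[0]; A.append((x,yy.max()+.5,yy.min()-.5))
A=np.array(A)
for col,yp in((1,.123),(2,.137)):
    P=np.array([plane(*C["side"],(a[0],a[col]),ey,ey@O+yp) for a in A])-O; U=np.c_[P@ex,P[:,2]]
    k=np.polyfit(U[:,0],U[:,1],1); print("edge",yp,"angle",-np.arctan(k[0]),"z at hinge",np.polyval(k,.1),U[0],U[-1],np.std(U[:,1]-np.polyval(k,U[:,0])))
# top check: arm tip / length
t,_,s=comp("top",mask(I["top"],170,8,140,90),(250,210,300,312)); q=cv2.boxPoints(cv2.minAreaRect(cv2.findContours(t,0,1)[0][0])); print("arm top",q*1.5)
i=np.argsort(q[:,1])[::-1][:2]; tip=q[i].mean(0)
P=plane(*C["top"],tip,ey,ey@O+.13)-O; print("tip",P@ex,P[2],"angle",np.arctan2(P[2]-.09,.1-P@ex),"r",np.hypot(P[2]-.09,.1-P@ex))
for th in np.arange(.35,.8,.05):   # predicted tip, centre of end thickness
    X=O+ey*.13+ex*(.1-.2*np.cos(th)+.006*np.sin(th))+ez*(.09+.2*np.sin(th)+.006*np.cos(th)); w=[]
    for n in C:
        c=C[n][1]@np.r_[X,1]; p=C[n][0]@c[:3]; w.append((p[:2]/p[2]*1.5).round(1))
    print(round(th,2),w)
E
python3 m.py|sed -n '/-----/,$p'
```

```text
-----
bar px [349.33969466 328.20229008] [209 215  49   9 262]
bar [0.49655395 0.13413732] 0.12005159335917487 yaw -0.06708061085267773
arm side [244 111  58  47 411]
edge 0.123 angle 0.7032766783492221 z at hinge 0.09376636744202112 [-0.03260288  0.20664027] [0.07076667 0.11853246] 0.0008170195029437392
edge 0.137 angle 0.7183337291100371 z at hinge 0.10727311074354386 [-0.03292293  0.22330656] [0.07086312 0.13276327] 0.0010781513608354037
arm top [[255.66138 304.77863]
 [282.5516  220.26642]
 [292.82928 223.53659]
 [265.93903 308.0488 ]]
tip -0.049994321121517374 0.23319084241110788 angle 0.7621969283148962 r 0.2073690278684539
0.35 [array([269.1, 329.6]), array([345.6, 201.9])]
0.4 [array([268. , 327.2]), array([347.6, 197. ])]
0.45 [array([267. , 324.5]), array([349.9, 192.3])]
0.5 [array([266. , 321.5]), array([352.5, 187.6])]
0.55 [array([265. , 318.1]), array([355.4, 183. ])]
0.6 [array([264.1, 314.4]), array([358.5, 178.6])]
0.65 [array([263.2, 310.4]), array([361.8, 174.3])]
0.7 [array([262.4, 306. ]), array([365.5, 170.1])]
0.75 [array([261.7, 301.4]), array([369.3, 166.1])]
```

The views agree: origin is about (0.569,0.129), yaw about -0.064, set angle about 0.71. Next I press the keys, watching the force.

```bash
cat > press.py <<'E'
from workcell import bot, hand, kinematics, get_obs, vision
import numpy as np
a=(-0.064+np.pi/2)/2; Q=[np.cos(a),np.sin(a),0,0]
K=dict(red=(.618,-.0695),yellow=(.5578,-.066),blue=(.4984,-.062)); T=bot.tcp_to_tips
p=get_obs()["position"]; bot.servo_line([p[0],p[1],.36],velocity=.25)
bot.reach([*K["red"],.30],Q); hand.move_gripper(0.0)
print(get_obs()["time_s"],get_obs()["joint_pos"].round(2) if hasattr(get_obs()["joint_pos"],"round") else get_obs()["joint_pos"])
for c,xy in K.items():
    bot.servo_line([*xy,.115+T],velocity=.2); bot.servo_line([*xy,.093+T],velocity=.08)
    f0=get_obs()["wrist_force"][2]; L=[]
    for z in np.arange(.090,.0765,-.0015):
        bot.servo_line([*xy,z+T],velocity=.03); f=get_obs()["wrist_force"][2]-f0; L.append((round(z,4),round(f,1)))
        if f>9: break
    bot.dwell(.15); L.append(round(get_obs()["wrist_force"][2]-f0,1)); print(c,L)
    bot.servo_line([*xy,.115+T],velocity=.12); bot.dwell(.1)
    print(get_obs()["time_s"])
    if not L[-1]>3.5: break
E
python3 press.py
```

```text
4.0583 [-0.11  0.31  1.58  0.    1.25 -0.05]
red [(np.float64(0.09), np.float64(1.3)), (np.float64(0.0885), np.float64(2.3)), (np.float64(0.087), np.float64(3.1)), (np.float64(0.0855), np.float64(7.2)), (np.float64(0.084), np.float64(20.1)), np.float64(18.4)]
7.3833
yellow [(np.float64(0.09), np.float64(1.2)), (np.float64(0.0885), np.float64(1.6)), (np.float64(0.087), np.float64(1.7)), (np.float64(0.0855), np.float64(8.2)), (np.float64(0.084), np.float64(22.3)), np.float64(21.0)]
10.1667
blue [(np.float64(0.09), np.float64(1.8)), (np.float64(0.0885), np.float64(1.3)), (np.float64(0.087), np.float64(2.8)), (np.float64(0.0855), np.float64(8.4)), (np.float64(0.084), np.float64(25.8)), np.float64(24.6)]
12.95
```

Each key shows a clean spring ramp and then a hard stop, so all three were pressed. Now I grip the bar.

```bash
cat > grasp.py <<'E'
from workcell import bot, hand, kinematics, get_obs, vision
import numpy as np, cv2
a=(-0.064+np.pi/2)/2; Q=[np.cos(a),np.sin(a),0,0]; B=(.495,.134)
p=get_obs()["position"]; bot.servo_line([p[0],p[1],.25],velocity=.25)
bot.reach([*B,.25],Q); hand.move_gripper(.06,40)
bot.servo_line([*B,.144],velocity=.1); f0=get_obs()["wrist_force"]
hand.move_gripper(0.0,40); o=get_obs()
print(o["time_s"],o["gripper_width"],o["grip_force"],(o["wrist_force"]-f0).round(1),o["position"])
cv2.imwrite("pics/side1.png",cv2.resize(vision.read_camera("side")["frame"][100:290,180:340,::-1],None,fx=3,fy=3))
E
python3 grasp.py
```

```text
16.6833 0.010574260121298916 38.97818148136139 [ 1.7 -0.7  2. ] [0.49550169 0.13400546 0.14429307]
```

View pics/side1.png

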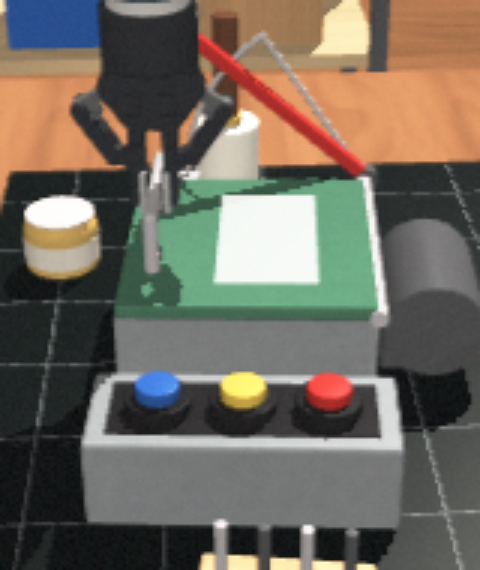

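The jaws are closed on the bar (10.6 mm, 39 N), and the cover is shut with the keys up. Now I lift along the arc.

```bash
cat > lift.py <<'E'
from workcell import bot, hand, get_obs, vision
import numpy as np, cv2
yaw=-.064; ex=np.array([np.cos(yaw),np.sin(yaw),0]); p0=np.array(get_obs()["position"]); f0=get_obs()["wrist_force"]
def off(t): return (-.175*np.cos(t)+.057*np.sin(t)),(.175*np.sin(t)+.057*np.cos(t))
a0=off(0); L=[]
for t in np.linspace(0,.71,15)[1:]:
    a=off(t); bot.servo_line(p0+ex*(a[0]-a0[0])+[0,0,a[1]-a0[1]],velocity=.06)
    o=get_obs(); f=o["wrist_force"]-f0; L.append((round(t,2),f.round(1).tolist(),round(o["gripper_width"],4)))
    if np.linalg.norm(f)>30: break
bot.dwell(.4); o=get_obs(); print(L[::3],L[-1],o["time_s"],o["grip_force"],o["position"])
for n in("top","side"):
    c=vision.read_camera(n); cv2.imwrite(f"{n}0_raw_lift.png",c["frame"][:,:,::-1])
    r=(slice(130,260),slice(150,310)) if n=="top" else (slice(70,260),slice(200,330))
    cv2.imwrite(f"pics/{n}2.png",cv2.resize(c["frame"][r][:,:,::-1],None,fx=3,fy=3))
E
python3 lift.py
```

```text
[(np.float64(0.05), [1.5, 1.6, -8.9], 0.0108), (np.float64(0.2), [-6.6, 2.9, -4.1], 0.0103), (np.float64(0.36), [-12.5, 2.8, -0.0], 0.0103), (np.float64(0.51), [-16.5, 2.8, 4.8], 0.0106), (np.float64(0.66), [-21.9, 0.9, 15.0], 0.0104)] (np.float64(0.71), [-23.0, 0.9, 17.5], 0.0103) 21.4583 39.99881207942963 [0.57243815 0.12889475 0.24701881]
```

View pics/side2.png

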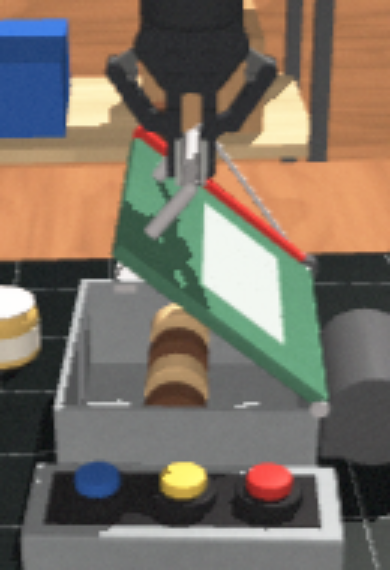

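View pics/top2.png

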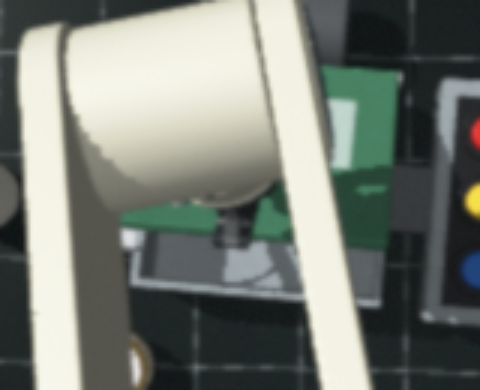

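The side view shows the cover's right edge running from (113,258) to (325,405) in the crop, close in line with the red arm behind it at (135,130)–(310,258). I'll measure both angles by the same edge method.

```bash
cat > ang.py <<'E'
from h import *
def ang(img,K,V,yaw=-.064,O=np.array([.5693,.129,0])):
    ex=np.array([np.cos(yaw),np.sin(yaw),0]); ey=np.array([-ex[1],ex[0],0]); out=[]
    for m,yp,x0,x1 in((mask(img,65,95,60,30),-.11,242,304),(mask(img,170,8,140,90),.137,246,300)):
        m[:,:200]=0; m[:,335:]=0
        N,L,S,_=cv2.connectedComponentsWithStats(m) ; G=(L==1+S[1:,4].argmax()) if yp<0 else m>0
        if yp>0: G[190:]=False
        U=[]
        for x in range(x0,x1):
            yy=np.nonzero(G[:,x])[0]
            if len(yy):
                P=plane(K,V,(x,yy.max()+.5 if yp<0 else yy.min()-.5),ey,ey@O+yp)-O; U.append((P@ex,P[2]))
        U=np.array(U); k=np.polyfit(U[:,0],U[:,1],1); r=U[:,1]-np.polyval(k,U[:,0]); ok=abs(r)<2*r.std()+1e-4
        k=np.polyfit(U[ok,0],U[ok,1],1); r=U[ok,1]-np.polyval(k,U[ok,0])
        out.append((round(-np.arctan(k[0]),3),round(np.polyval(k,.1),4),len(U),ok.sum(),r.std().round(4)))
    return out
if __name__=="__main__":
    z=np.load("side0.npz"); print(ang(cv2.imread("side0_raw_lift.png"),z["K"],z["V"]))
E
python3 ang.py
```

```text
[(np.float64(0.698), np.float64(0.0943), 62, np.int64(61), np.float64(0.0009)), (np.float64(0.703), np.float64(0.1084), 42, np.int64(41), np.float64(0.0015))]
```

Cover is at 0.698 rad and the arm at 0.70–0.72, well inside 0.08. I check that the hold is steady, then hand in.

Run:
```python
from workcell import bot, get_obs, vision, hand_in
from ang import *
bot.dwell(1.0); c=vision.read_camera("side"); o=get_obs()
a=ang(c["frame"][:,:,::-1].copy(),c["intrinsics"],c["view"]); print(a,o["time_s"],o["gripper_width"],o["grip_force"],o["wrist_force"])
if abs(a[0][0]-.71)<.04 and o["gripper_width"]>.009: print(hand_in())
```

```text
[(np.float64(0.699), np.float64(0.0942), 62, np.int64(61), np.float64(0.0009)), (np.float64(0.703), np.float64(0.1084), 42, np.int64(41), np.float64(0.0015))] 22.6083 0.010288431179213025 39.999074935913086 [-21.02384066   0.85823886  18.64157699]
the job is handed in; nothing more can be done
None
```

I pressed red, yellow and blue in turn, each to its hard stop, then handed in at about 22.6 s with the gripper holding the cover at 0.70 rad, against 0.70–0.72 measured for the red set-arm; no verdict came back.

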